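# Seat the four-tined cultivator head in its welding jig

## Robot

A 6-joint arm with a two-finger parallel gripper is mounted at the origin on the work surface. World frame = base frame: x ahead of the robot, y to its left, z up, the work surface at z = 0. Lengths are in m, angles in degrees, forces in N, time in s.
With the tool pointing down it reaches from about 0.4 to 0.825 m from the base axis. Payload 7 kg.
Tool frame: the origin (TCP) lies midway between the tips of the shut fingers; the grasp point (between the pads) lies 19 mm behind it (grip_depth is the distance from the TCP to the grasp point, in m); z points along the fingers, y is the direction in which the jaws open and shut (so a half turn about z gives the same grasp; the last joint's range is limited). The gripper opens to 88 mm and grips with 3 to 60 N. Pads are 19 mm wide; open, the fingers measure 130 mm over their backs; the gripper's body (78 mm by 193 mm) begins 47 mm behind the grasp point.
Start: joints at [-50.128, 20.546, 0.682, 0, -70.136, -16.507], TCP at [0.268, -0.62, 0.196] pointing down, gripper open.
Joint ranges: [-176.03, 176.03], [-82.01, 121.73], [-58.28, 71.71], [-173.87, 95.51], [-174.79, -0.11], [-173.66, 173.66]. Speed limits (degrees/s): [136.94, 136.94, 172.46, 180, 180, 180].

## Interface

Orientations are given as [roll, pitch, yaw] about the fixed x, y, z axes, in that order (R = Rz(yaw) Ry(pitch) Rx(roll)).
In Python, from plant import * gives the robot as it stands.
- The arm moves only by the shell command python3 -m inch 'ROWS'. ROWS is JSON, a list of rows, each an object of numbers: "ax", "ay", "az": the turn, a rotation vector about the tool's x, y, z in degrees; "dx", "dy", "dz": the shift along the tool's x, y, z in mm; "fingers": the finger opening in mm, from 0 to 87.6. In form: [{"ax": .., "ay": .., "az": .., "dx": .., "dy": .., "dz": .., "fingers": ..}, ...]. A call has 1 to 8 rows; each row is the pose to reach, as a shift and turn from the pose commanded when the call began, along the tool's axes at that moment; what a row does not reach only later rows make up. A row lasts 1/8 s, in which the tool goes at most 62.5 mm and 10.7 degrees, less where a joint would pass 70% of its speed; a pose out of reach is approached as far as the arm can. A call with a gripper value outside its range is refused whole. The fingers move at their own pace and stop on an object; the grip force is fixed at half the most. Time passes only in rows, so rows that repeat a pose let the fingers close. It gives the time, the measured TCP pose, the force and the opening at its end, in the units of the state.
- get_obs(): the state, without advancing time (a new reading comes with each control period).
- snapshot(name): name is "scene" or "side" or "wrist"; returns a dict with "image" (384x512x3 uint8, red, green, blue), "fx", "fy", "cx", "cy" (pixels), "rvec" (rotation vector, rad) and "tvec" (3), from world to camera coordinates, as OpenCV has them. Camera axes: x right, y down, z forward; pixel columns grow to the right and rows downward; lengths in m; the calibration is good to about 2 mm. The wrist camera is an equidistant fisheye: a pixel r from the principal point sees the ray r / f radians off the axis. A picture is of the moment at which its call begins. There is no depth.
- close_job(): hands the job in, once; it reports no verdict.
Trained networks look in the newest picture that a camera, given by its name, has taken for a name from the list of things; names that differ only in an ending like _2 or _b are one class to them, and where a whole thing is asked for, a point or a joint stands for the part that bears it (a point fixed in the world has none). Each returns a list of dicts, best first, with "score" (0 to 1); they miss things now and then, are a little off and sometimes report something else, mostly with a low value. They report only what shows in the picture. A call takes as long as a camera call. They do not tell look-alikes from the thing itself.
- search_frame(target, camera): "bbox" ([centre column, centre row, width, height] in pixels, round what is visible of it).
- trace(target, camera): "mask" (384x512 bool, what is visible of it) and "bbox" ([centre column, centre row, width, height] in pixels, round what is visible of it).
- landmark_of(target, camera): "position" ([column, row] in pixels: a listed point, or the origin of a listed thing).
The state is a dict: "clock": time; "joint_pos": joint angles; "qvel": joint speeds; "tau": joint torques, N m; "tool_pos": TCP position; "orientation": TCP orientation; "force": force on the tool from outside, world axes, zero at the start; "moment": the same for the moment, N m; "opening": finger opening in m.
Only numpy, scipy, OpenCV 4.12 (cv2) and the standard library are available. Lean on these libraries where they do the work, as an engineer would, in place of code of your own. Each camera call takes 0.05 s, during which the arm holds its last target.

## Task

Two cultivator heads stand on the bench. Pick up the one with four tines and lower it, tines down, into the jig with four pockets so that every tine goes into its own pocket and the crossbar lies fully down on the jig's partitions; keep hold of it until the tines are well down in the pockets, then let go. Leave the three-tined head standing where it is.

Things in the scene. Friction and masses are not known exactly. Their poses are not given: they have to be found in the camera images.
- fork4_mid (a point): Four-tined head, loose bare steel, 0.6 kg, standing on its tine tips, 106 tall. Crossbar 130 (x) x 26 x 6 mm; below it 4 flat tines at x = -54, -18, 18, 54, each 6 (x) x 40 (y) x 50 long, ends seen 7 past it; on top an upright square socket 25 x 25 x 50 to grip. Point: middle of the crossbar, 53 above tine tips, 3 above bar underside; socket from 3 to 53 above it. z up. Same either way round.
- jig4: Four-pocket jig: grey steel box 156 (x) x 72 (y) x 64 mm tall, fixed, open on top. Pockets in a row along x, centred at x = -54.75, -18.25, 18.25, 54.75, each 30.5 (x) x 60 (y) x 58 deep, with 6 mm partitions as high as the rim. Origin: centre of its underside, on the bench; z up. Seated, the crossbar's underside is 64 above the origin, tine tips 8 above the pocket floors.
- fork3_mid (a point): The other cultivator head, to be left alone: loose, same steel, crossbar and socket, but with only three tines, at x = -50, 0 and 50 mm. The point is the middle of its crossbar, 53 mm above the bench; x along the crossbar.
- jig3: The other jig, not to be used: same outside size, colour and fixing, but with three pockets of 44 mm. Origin at the centre of its underside, x along its row of pockets.
Mind the look-alikes: they are no part of the job. Leave any blue or red look-alike of the jig4 alone. Leave any yellow look-alike of the part that bears fork4_mid alone.

How it is judged (in metres and radians):
On the way:
1. the four tines are at least half-way down in the four pockets while the head is still held (horizontal distance between fork4_mid and jig4 below 0.02 m and z of fork4_mid in the frame of jig4 below 0.092 m and angle between the x axis of fork4_mid and the x axis of jig4, either way round below 0.35 rad and contact force between the fingers and fork4 above 1 N), for 0.1 s.
At the end, for the whole second after the job is handed in: The four-tined head is released and at rest in the four-pocket jig, upright within 6 degrees, the middle of its crossbar within 20 mm of the jig's centre seen from above, in line with the jig within 20 degrees (either way round), and fully down (crossbar within 6 mm of lying on the partitions) (horizontal distance between fork4_mid and jig4 below 0.02 m and z of fork4_mid in the frame of jig4 between 0.06 and 0.073 m and angle between the x axis of fork4_mid and the x axis of jig4, either way round below 0.35 rad and angle between fork4_mid's own z axis and vertical below 0.1 rad and linear speed of fork4 below 0.03 m/s and contact force between the fingers and fork4 below 0.3 N); the robot touches nothing.
It fails at once if the three-tined head is moved or tipped (more than 30 mm or 17 degrees) (distance of fork3_mid from where it was at the start of the episode above 0.03 m or angle between fork3_mid's own z axis and vertical above 0.3 rad).
It also fails if it takes over 38 s, if anything falls off the work surface, if the arm or the gripper's body presses on something with over 40 N, if the wrist force passes 120 N, or if a joint passes its speed limit or range.

## Working session

There is one attempt and no reset: what is moved stays moved. The work goes in short steps, Python scripts to look and compute and a shell command to move; the robot and the scene stay as the last step left them, time stands still between calls to the robot, and variables do not carry over. Pictures are saved under pics/ and viewed, and the job is handed in when it is done.

```bash
mkdir -p pics; ls
python3 - <<'E'
from plant import *
import cv2,numpy as np
o=get_obs();print(o)
for n in ["scene","side","wrist"]:
    s=snapshot(n);cv2.imwrite(f"pics/{n}0.png",s["image"][:,:,::-1])
    np.save(f"pics/{n}0.npy",s,allow_pickle=True)
    print(n,s["fx"],s["fy"],s["cx"],s["cy"],s["rvec"],s["tvec"])
    for t in ["fork4_mid","jig4","fork3_mid","jig3"]:
        print(t,[(np.round(d["position"],1),round(d["score"],2)) for d in landmark_of(t,n)])
E
```

```text
pics
{'clock': 0.0, 'joint_pos': array([-5.01266952e+01,  2.05907586e+01,  6.33438425e-01, -1.95216261e-02,
       -7.01348327e+01, -1.65063847e+01]), 'qvel': array([ 0.06475934, -0.09292229, -0.02366048, -0.01885476, -0.11589496,
       -0.08592667]), 'tau': array([-1.67032135e-04, -5.82702613e+01,  2.93050861e+01,  6.99724317e+00,
        6.79077086e-03, -1.48189620e-04]), 'tool_pos': array([ 0.26746766, -0.61916348,  0.19502969]), 'orientation': array([ 1.79906430e+02, -8.58987808e-03, -1.56639721e+02]), 'force': array([0.57788248, 1.18695548, 0.06888938]), 'moment': array([ 0.01279003, -0.00735382, -0.0572851 ]), 'opening': 0.08746447794058858}
scene 435.73779371719473 435.73779371719473 257.80888629446906 192.61318751123082 [ 2.14714776  1.19412012 -0.46336085] [-0.18213761 -0.22549534  1.53975819]
fork4_mid [(array([366.2, 156.3]), 0.78), (array([328. , 128.6]), 0.63)]
jig4 [(array([259.7, 247.7]), 0.81), (array([146. , 195.5]), 0.79), (array([215.3, 294. ]), 0.77), (array([136.1, 254.2]), 0.74)]
fork3_mid [(array([338.3, 210.4]), 0.93)]
jig3 [(array([259.7, 247.7]), 0.81), (ar
[... 172 characters left out ...]
0.45019012 -2.84595112  1.00863627] [0.36552952 0.14392949 1.08837364]
fork4_mid [(array([166.1, 319.4]), 0.94), (array([257. , 337.4]), 0.68)]
jig4 [(array([213.4, 118.8]), 0.93), (array([207.9, 163.1]), 0.84), (array([296.1, 112.5]), 0.59)]
fork3_mid [(array([150.2, 223.8]), 0.81)]
jig3 [(array([213.4, 118.8]), 0.93), (array([207.9, 163.1]), 0.84), (array([296.1, 112.5]), 0.59)]
wrist 297.3186396354542 297.3186396354542 258.2175608723036 190.75084199659557 [-1.64392152 -2.49877651 -0.31066666] [ 0.6749839  -0.03076227  0.38891366]
fork4_mid []
jig4 [(array([360.1, 281. ]), 0.73), (array([463.3, 194.5]), 0.62)]
fork3_mid []
jig3 [(array([360.1, 281. ]), 0.73), (array([463.3, 194.5]), 0.62)]
```

View pics/scene0.png

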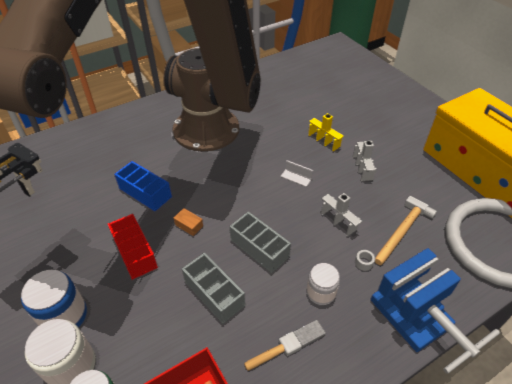

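View pics/side0.png

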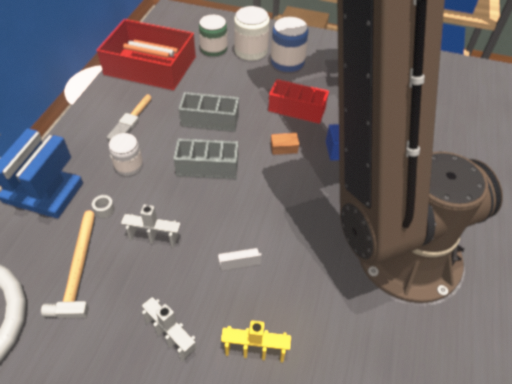

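View pics/wrist0.png

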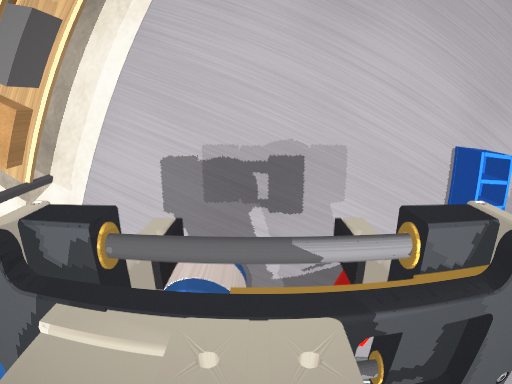

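Run:
```python
import cv2,numpy as np
a=cv2.imread("pics/scene0.png");b=cv2.imread("pics/side0.png")
def z(im,x,y,w,h,W,H): return cv2.resize(im[y:y+h,x:x+w],(W,H),interpolation=cv2.INTER_CUBIC)
cv2.imwrite("pics/z1.png",np.vstack([np.hstack([z(a,310,130,80,60,400,300),z(a,310,180,80,60,400,300)]),np.hstack([z(b,130,290,80,60,400,300),z(b,110,190,80,60,400,300)])]))
cv2.imwrite("pics/z2.png",np.hstack([z(a,170,200,130,130,400,400),z(b,160,80,100,100,400,400)]))
```

```text
(no output)
```

View pics/z1.png

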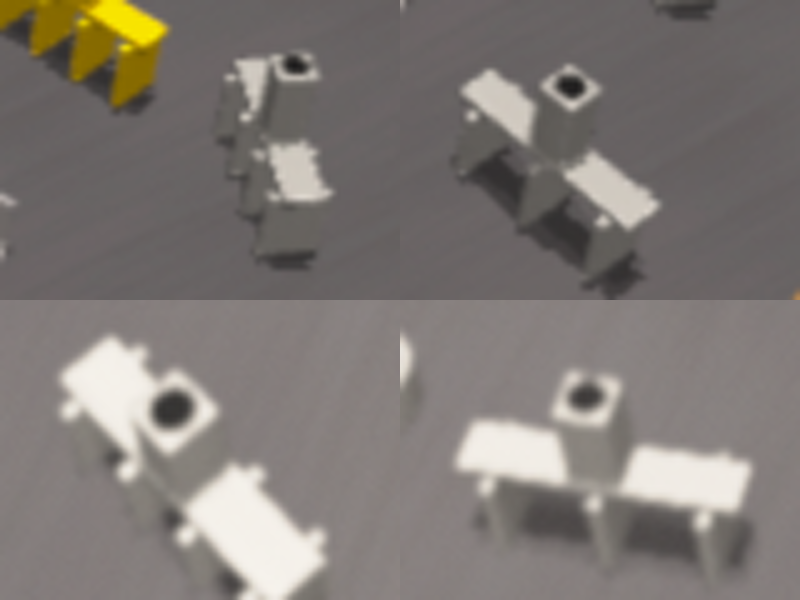

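View pics/z2.png

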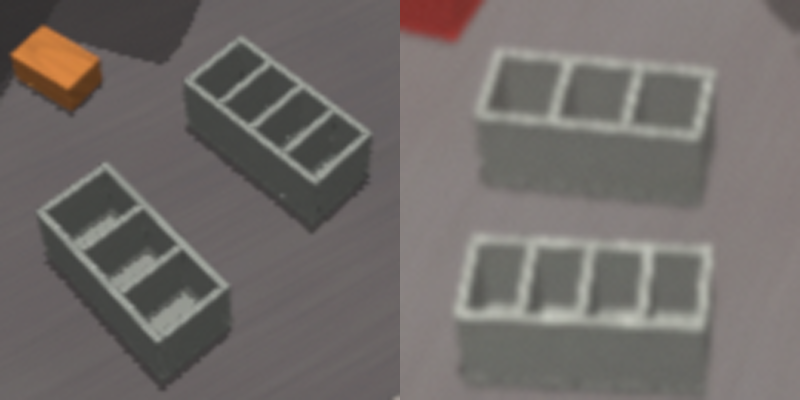

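```bash
cat > h.py <<'E'
import numpy as np,cv2
from scipy.optimize import least_squares
def load(n,k=0): return np.load(f"pics/{n}{k}.npy",allow_pickle=True).item()
def proj(s,P):
    K=np.array([[s["fx"],0,s["cx"]],[0,s["fy"],s["cy"]],[0,0,1]])
    return cv2.projectPoints(np.asarray(P,float),np.array(s["rvec"]),np.array(s["tvec"]),K,None)[0][:,0]
def place(p,M):
    c,s=np.cos(p[2]),np.sin(p[2]);M=np.asarray(M,float)
    return np.c_[p[0]+c*M[:,0]-s*M[:,1],p[1]+s*M[:,0]+c*M[:,1],M[:,2]]
E
python3 - <<'E'
from h import *
sc,sd=load("scene"),load("side")
def fit(obs,name):  # obs list (cam, model pts options, pix)
    best=None
    for y0 in np.arange(-180,180,30):
        f=lambda p:np.concatenate([(proj(s,place(p,M))-np.array(u)).ravel() for s,M,u in obs])
        r=least_squares(f,[0.5,0,np.radians(y0)],loss="soft_l1")
        if best is None or r.cost<best.cost:best=r
    print(name,best.x[:2],np.degrees(best.x[2]),best.cost);print(np.round(best.fun.reshape(-1,2),1).tolist());return best.x
q=lambda L,ox,oy,k:[(ox+x/k-.5+.5/k,oy+y/k-.5+.5/k) for x,y in L]
# jig4: rim corners going around
R=[(-.078,.036,.064),(-.078,-.036,.064),(.078,-.036,.064),(.078,.036,.064)]
Rs=[R[2],R[3],R[0],R[1]]
js=q([(240,38),(185,82),(318,182),(370,133)],170,200,400/130)
jd=q([(75,236),(311,245),(305,328),(57,317)],160,80,4)
for A in (R,R[::-1]):
  for i in range(4):
    B=A[i:]+A[:i]
    for C in ([A]):
      pass
# try all assignments for side and scene
import itertools
def cyc(A): return [B[i:]+B[:i] for B in (A,A[::-1]) for i in range(4)]
def cost(M,u,s): 
    return min((least_squares(lambda p:(proj(s,place(p,M))-np.array(u)).ravel(),[.5,0,np.radians(y)]) for y in (0,90,180,270)),key=lambda r:r.cost)
def multi(R,us,ud):
    out=[]
    for M in cyc(R):
        a=cost(M,us,sc)
        if a.cost>40: continue
        for N in cyc(R):
            b=cost(N,ud,sd)
            if b.cost<40: out.append((a,b,M,N))
    return out
def run(R,us,ud,ex,name):
    for a,b,M,N in multi(R,us,ud):
        if abs((a.x[2]-b.x[2]+np.pi)%(2*np.pi)-np.pi)>.5: continue
        print("scene",a.x,a.cost,"side",b.x,b.cost)
        x=fit([(sc,M+[ex] if ex else M,us+([exs] if ex else [])),(sd,N+[ex] if ex else N,ud+([exd] if ex else []))],name)
        return x
exs=exd=None
J=run(R,js,jd,None,"jig4")
T=[(-.0125,.0125,.106),(-.0125,-.0125,.106),(.0125,-.0125,.106),(.0125,.0125,.106)]
# fork4 crossbar corners in side view
Bc=[(-.065,.013,.056),(-.065,-.013,.056),(.065,-.013,.056),(.065,.013,.056)]
fd=q([(62,80),(113,37),(325,260),(277,302)],130,290,5)
exd=q([(173,108)],130,290,5)[0]; exs=q([(296,65)],310,130,5)[0]
H=(0,0,.106)
best=None
for N in cyc(Bc):
    b=cost(N,fd,sd)
    if b.cost<40:
        print(b.x,b.cost)
        for flip in (1,):
            e=[(.065,-.013,.056),(.065,.013,.056)]
            es=q([(278,202),(330,193)],310,130,5)
            for sg in (1,-1):
              for o in (1,-1):
                E2=[(sg*x,sg*y,z) for x,y,z in e][::o]
                x=fit([(sd,N+[H],fd+[exd]),(sc,E2+[H],es+[exs])],"f4")
E
```

```text
scene [ 0.53349128 -0.11119402  0.26750398] 1.908749593203751 side [ 0.53053012 -0.10895226  6.54477633] 0.8813979246077174
jig4 [ 0.53181128 -0.10991118] 15.21414203523115 3.405810889152871
[[0.1, -1.5], [-0.7, -0.7], [-0.4, 0.2], [1.2, -0.9], [-1.2, -0.6], [0.3, -0.3], [0.2, -0.4], [-0.7, -0.3]]
[ 0.43938586  0.34017265 -0.46619902] 0.9430359002975168
f4 [0.43960474 0.33996306] -26.8839988591291 2.4738257383304023
[[-0.4, -0.6], [-0.1, -0.5], [0.6, -0.4], [-0.4, 0.8], [0.4, 0.3], [1.7, -0.8], [-0.3, 0.5], [-0.1, -0.3]]
f4 [0.43966204 0.34009964] -26.77181271804999 19.041115719510298
[[-0.5, -0.5], [-0.2, -0.4], [0.6, -0.4], [-0.3, 0.9], [0.3, 0.3], [10.2, -1.4], [-8.6, 1.0], [-0.1, -0.3]]
f4 [0.44022328 0.34009995] -27.13272839435285 73.55955720131908
[[-0.6, -0.7], [-0.3, -0.6], [0.1, -0.3], [-0.8, 0.9], [0.1, 0.2], [-0.4, -29.3], [-18.7, -27.1], [0.0, -0.2]]
f4 [0.44033975 0.34020982] -27.360269790645827 72.9126871951656
[[-0.6, -0.8], [-0.3, -0.6], [-0.0, -0.2], [-1.0, 1.0], [-0.0, 0.3], [-8.2, -28.9], [-10.7, -27.5], [0.1, -0.2]]
[0.43938586 0.34017265 2.67539364] 0.9430359002975781
f4 [0.44022328 0.34009995] -207.13272815050286 73.55955720131887
[[-0.6, -0.7], [-0.3, -0.6], [0.1, -0.3], [-0.8, 0.9], [0.1, 0.2], [-0.4, -29.3], [-18.7, -27.1], [0.0, -0.2]]
f4 [0.44033975 0.34020982] -207.36027055517584 72.91268719516525
[[-0.6, -0.8], [-0.3, -0.6], [-0.0, -0.2], [-1.0, 1.0], [-0.0, 0.3], [-8.2, -28.9], [-10.7, -27.5], [0.1, -0.2]]
f4 [0.43960474 0.33996306] 153.11600092718186 2.4738257383303286
[[-0.4, -0.6], [-0.1, -0.5], [0.6, -0.4], [-0.4, 0.8], [0.4, 0.3], [1.7, -0.8], [-0.3, 0.5], [-0.1, -0.3]]
f4 [0.43966204 0.34009964] -206.77181220259024 19.04111571951036
[[-0.5, -0.5], [-0.2, -0.4], [0.6, -0.4], [-0.3, 0.9], [0.3, 0.3], [10.2, -1.4], [-8.6, 1.0], [-0.1, -0.3]]
```

```bash
cat >> h.py <<'E'
def go(o,x,y,z,psi):
    from scipy.spatial.transform import Rotation as R
    R0=R.from_euler('xyz',o["orientation"],degrees=True)
    R1=R.from_euler('xyz',[180,0,psi],degrees=True)
    d=R0.inv().apply(np.array([x,y,z])-o["tool_pos"])*1000
    print("->",[x,y,z,psi],"d",np.round(d,1),"a",np.round((R0.inv()*R1).as_rotvec(degrees=True),1))
E
python3 - <<'E'
from h import *
from plant import *
sc,sd=load("scene"),load("side")
for n,a,b in [("yellow",(328,128.6),(257,337.4)),("f4",(366.2,156.3),(166.1,319.4)),("f3",(338.3,210.4),(150.2,223.8)),("j4",(259.7,247.7),(207.9,163.1))]:
    r=least_squares(lambda P:np.r_[proj(sc,[P])[0]-a,proj(sd,[P])[0]-b],[.5,0,.05]);print(n,r.x.round(4),r.cost)
o=get_obs();go(o,.53,-.2,.25,-117);go(o,.50,-.16,.25,-117)
E
```

```text
yellow [0.269  0.3157 0.0547] 3.1760426266993584
f4 [0.4458 0.335  0.0557] 0.12328393448921574
f3 [0.5725 0.1307 0.0471] 2.5425262485928544
j4 [ 0.5337 -0.1135  0.0069] 0.896435744544138
-> [0.53, -0.2, 0.25, -117] d [-407.2  281.2  -54. ] a [ -0.    0.  -39.6]
-> [0.5, -0.16, 0.25, -117] d [-395.5  329.8  -54. ] a [ -0.    0.  -39.6]
```

```bash
python3 -m inch '[{"dx":-50,"dy":40,"dz":-30,"az":-5,"fingers":87},{"dx":-100,"dy":80,"dz":-54,"az":-10,"fingers":87},{"dx":-150,"dy":120,"dz":-54,"az":-15,"fingers":87},{"dx":-200,"dy":160,"dz":-54,"az":-20,"fingers":87},{"dx":-250,"dy":200,"dz":-54,"az":-25,"fingers":87},{"dx":-300,"dy":240,"dz":-54,"az":-30,"fingers":87},{"dx":-350,"dy":280,"dz":-54,"az":-35,"fingers":87},{"dx":-395,"dy":330,"dz":-54,"az":-39.6,"fingers":87}]'
python3 - <<'E'
from h import *
from plant import *
o=get_obs();print(o["clock"],o["tool_pos"],o["orientation"],o["joint_pos"]);go(o,.44,.34,.25,-117);go(o,.50,.10,.25,-117)
s=snapshot("wrist");cv2.imwrite("pics/wrist1.png",s["image"][:,:,::-1]);np.save("pics/wrist1.npy",s,allow_pickle=True)
E
```

```text
0.75 [ 0.26770423 -0.61964203  0.19599286] [-1.79996590e+02  1.94327647e-03 -1.56632974e+02] [-5.01267537e+01  2.05446868e+01  6.84023167e-01 -9.50933495e-04
 -7.01355148e+01 -1.65058975e+01]
-> [0.44, 0.34, 0.25, -117] d [-538.8  812.6  -54. ] a [ -0.    0.  -39.6]
-> [0.5, 0.1, 0.25, -117] d [-498.7  568.5  -54. ] a [ -0.    0.  -39.6]$[0]: bad value
```

View pics/wrist1.png

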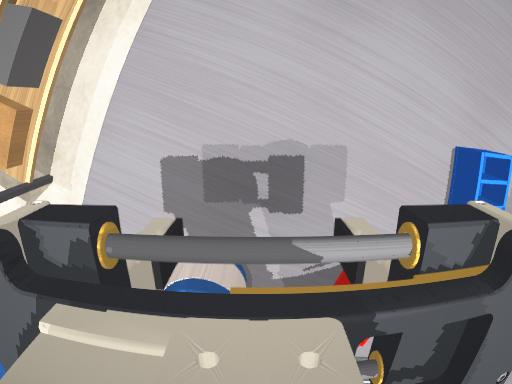

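The call was refused, and the arm stayed where it was. It probably needs every key, so I'll give all seven.

```bash
python3 -m inch '[{"ax":0,"ay":0,"az":-5,"dx":-50,"dy":40,"dz":-30,"fingers":87},{"ax":0,"ay":0,"az":-10,"dx":-100,"dy":80,"dz":-54,"fingers":87},{"ax":0,"ay":0,"az":-15,"dx":-150,"dy":120,"dz":-54,"fingers":87},{"ax":0,"ay":0,"az":-20,"dx":-200,"dy":160,"dz":-54,"fingers":87},{"ax":0,"ay":0,"az":-25,"dx":-250,"dy":200,"dz":-54,"fingers":87},{"ax":0,"ay":0,"az":-30,"dx":-300,"dy":240,"dz":-54,"fingers":87},{"ax":0,"ay":0,"az":-35,"dx":-350,"dy":280,"dz":-54,"fingers":87},{"ax":0,"ay":0,"az":-39.6,"dx":-395,"dy":330,"dz":-54,"fingers":87}]'
python3 - <<'E'
from h import *
from plant import *
o=get_obs();print(o["clock"],o["tool_pos"],o["orientation"],o["joint_pos"]);go(o,.44,.34,.25,-117);go(o,.50,.10,.25,-117)
s=snapshot("wrist");cv2.imwrite("pics/wrist1.png",s["image"][:,:,::-1]);np.save("pics/wrist1.npy",s,allow_pickle=True)
E
```

```text
clock: 1.8
tool_pos: [0.4912, -0.1819, 0.2502]
orientation: [-180.0, 0.0, -116.9]
force: [1.2, 0.4, -0.4]
opening: 0.087
1.8 [ 0.49120974 -0.18192586  0.25024111] [-1.79957767e+02  1.34279086e-02 -1.16871470e+02] [ 1.16284430e+00  4.29879826e+00 -1.32588903e+01  8.38997079e-03
 -7.23987228e+01 -2.80368530e+01]
-> [0.44, 0.34, 0.25, -117] d [-4.424e+02  2.816e+02  1.000e-01] a [-0.   0.   0.1]
-> [0.5, 0.1, 0.25, -117] d [-2.555e+02  1.196e+02  2.000e-01] a [-0.   0.   0.1]
```

View pics/wrist1.png

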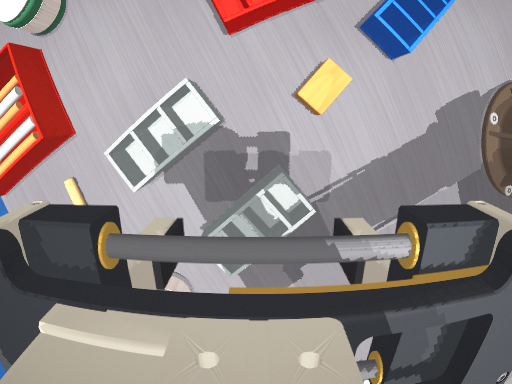

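```bash
python3 -m inch '[{"ax":0,"ay":0,"az":0,"dx":-54,"dy":28,"dz":0,"fingers":87},{"ax":0,"ay":0,"az":0,"dx":-108,"dy":56,"dz":0,"fingers":87},{"ax":0,"ay":0,"az":0,"dx":-162,"dy":84,"dz":0,"fingers":87},{"ax":0,"ay":0,"az":0,"dx":-216,"dy":112,"dz":0,"fingers":87},{"ax":0,"ay":0,"az":0,"dx":-270,"dy":140,"dz":0,"fingers":87},{"ax":0,"ay":0,"az":0,"dx":-324,"dy":168,"dz":0,"fingers":87},{"ax":0,"ay":0,"az":0,"dx":-378,"dy":196,"dz":0,"fingers":87},{"ax":0,"ay":0,"az":0,"dx":-430,"dy":224,"dz":0,"fingers":87}]'
python3 - <<'E'
from h import *
from plant import *
o=get_obs();go(o,.44,.34,.25,-117);go(o,.49,.44,.22,-117)
E
```

```text
clock: 2.85
tool_pos: [0.486, 0.3031, 0.2503]
orientation: [-180.0, 0.0, -117.0]
force: [1.1, -1.3, -0.4]
opening: 0.087
-> [0.44, 0.34, 0.25, -117] d [-12.   57.7   0.3] a [-0.  0. -0.]
-> [0.49, 0.44, 0.22, -117] d [-123.8   58.6   30.4] a [-0.  0. -0.]
```

```bash
python3 -m inch '[{"ax":0,"ay":0,"az":0,"dx":-45,"dy":25,"dz":15,"fingers":60},{"ax":0,"ay":0,"az":0,"dx":-100,"dy":50,"dz":30,"fingers":60},{"ax":0,"ay":0,"az":0,"dx":-100,"dy":50,"dz":30,"fingers":60}]'
python3 - <<'E'
from h import *
from plant import *
o=get_obs();go(o,.44,.34,.25,-117)
s=snapshot("wrist");cv2.imwrite("pics/wrist2.png",s["image"][:,:,::-1]);np.save("pics/wrist2.npy",s,allow_pickle=True)
print([(np.round(d["position"],1),round(d["score"],2)) for d in landmark_of("fork4_mid","wrist")])
E
```

```text
clock: 3.22
tool_pos: [0.4862, 0.4156, 0.2169]
orientation: [180.0, -0.2, -116.9]
force: [-0.4, -0.9, -1.1]
opening: 0.0633
-> [0.44, 0.34, 0.25, -117] d [ 88.4   7.  -32.8] a [ 0.  -0.2  0.1]
[(array([376.4,  24.2]), 0.66), (array([259.2,  93.7]), 0.64)]
```

View pics/wrist2.png

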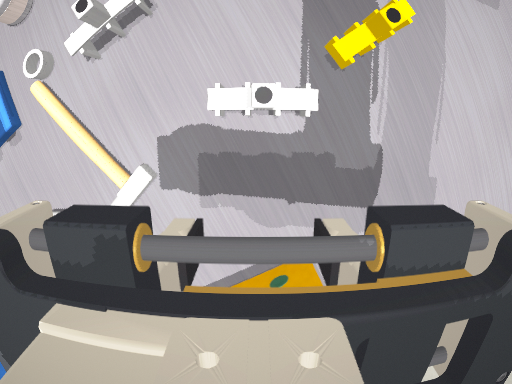

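```bash
cat >> h.py <<'E'
def wproj(s,P):
    K=np.array([[s["fx"],0,s["cx"]],[0,s["fy"],s["cy"]],[0,0,1.]])
    return cv2.fisheye.projectPoints(np.asarray(P,float).reshape(-1,1,3),np.array(s["rvec"],float),np.array(s["tvec"],float),K,np.zeros(4))[0][:,0]
BOX=[(-.065,.013,.056),(-.065,-.013,.056),(.065,-.013,.056),(.065,.013,.056)]
SOC=[(-.0125,.0125,.106),(-.0125,-.0125,.106),(.0125,-.0125,.106),(.0125,.0125,.106)]
E
python3 - <<'E'
from h import *
s=load("wrist",2);im=s["image"][:,:,::-1].copy()
k=5;x0,y0,w,h=195,65,140,60
z=cv2.resize(im[y0:y0+h,x0:x0+w],(w*k,h*k),interpolation=cv2.INTER_CUBIC);z2=z.copy()
p=(.4395,.340,np.radians(-27))
for M in (BOX,SOC):
    u=wproj(s,place(p,M));print(u.round(1).tolist())
    cv2.polylines(z2,[np.int32((u-[x0,y0]+.5)*k).reshape(-1,1,2)],True,(0,0,255),1)
cv2.imwrite("pics/z3.png",np.vstack([z,z2]))
E
```

```text
[[319.4, 110.6], [319.6, 88.9], [208.6, 88.2], [208.7, 110.0]]
[[278.0, 107.5], [278.1, 82.9], [252.9, 82.7], [252.9, 107.4]]
```

View pics/z3.png

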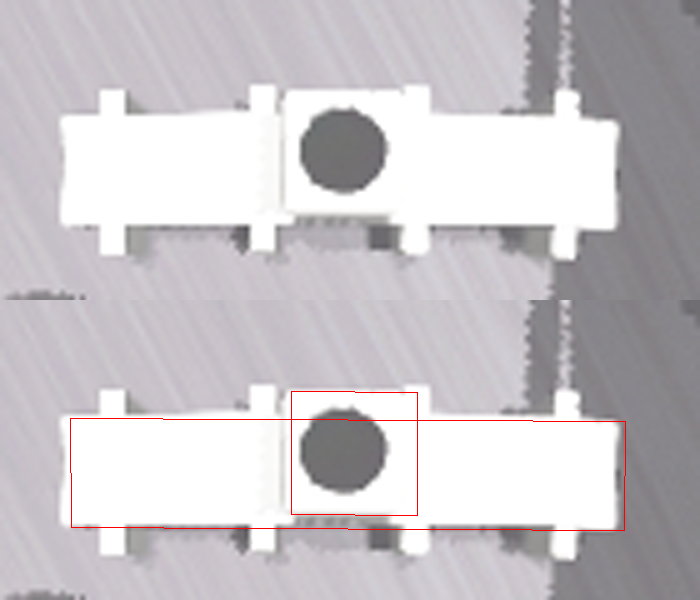

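Run:
```python
from h import *
from plant import *
o=get_obs();print(o["tool_pos"],o["orientation"]);go(o,.441,.339,.14,-117.2);go(o,.441,.339,.066,-117.2)
```

```text
[0.48686505 0.41307132 0.21915348] [ 1.79995782e+02 -9.17677260e-02 -1.16976111e+02]
-> [0.441, 0.339, 0.14, -117.2] d [86.7  7.3 79.3] a [ 0.  -0.1  0.2]
-> [0.441, 0.339, 0.066, -117.2] d [ 86.6   7.3 153.3] a [ 0.  -0.1  0.2]
```

```bash
python3 -m inch '[{"ax":0,"ay":0,"az":0.2,"dx":43,"dy":3.6,"dz":20,"fingers":60},{"ax":0,"ay":0,"az":0.2,"dx":86.7,"dy":7.3,"dz":45,"fingers":60},{"ax":0,"ay":0,"az":0.2,"dx":86.7,"dy":7.3,"dz":79,"fingers":60},{"ax":0,"ay":0,"az":0.2,"dx":86.7,"dy":7.3,"dz":79,"fingers":60},{"ax":0,"ay":0,"az":0.2,"dx":86.7,"dy":7.3,"dz":79,"fingers":60}]'
python3 - <<'E'
from h import *
from plant import *
o=get_obs();go(o,.441,.339,.066,-117.2)
for n in("side","wrist"):
    s=snapshot(n);cv2.imwrite(f"pics/{n}3.png",s["image"][:,:,::-1])
E
```

```text
clock: 3.95
tool_pos: [0.4423, 0.3392, 0.1427]
orientation: [-180.0, 0.1, -117.3]
force: [0.6, 0.4, 0.3]
opening: 0.0603
-> [0.441, 0.339, 0.066, -117.2] d [ 1.   1.1 76.7] a [-0.   0.1 -0.1]
```

View pics/side3.png

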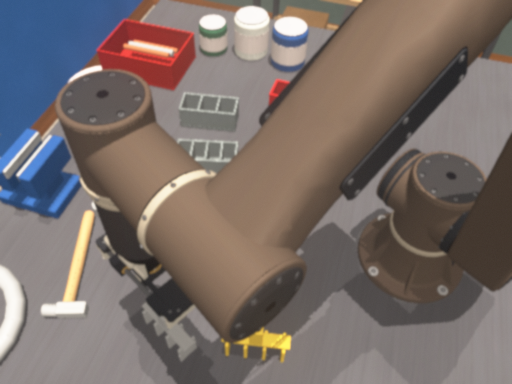

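View pics/wrist3.png

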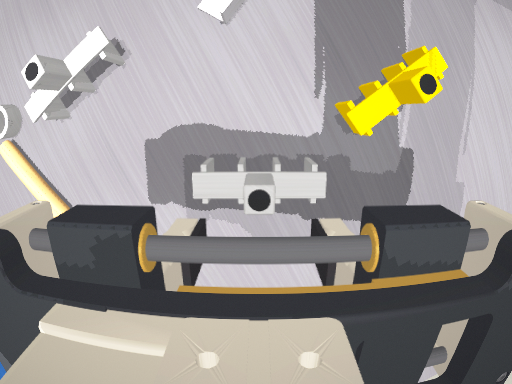

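```bash
python3 -m inch '[{"ax":0,"ay":0,"az":0,"dx":0.5,"dy":0.5,"dz":30,"fingers":60},{"ax":0,"ay":0,"az":0,"dx":0.5,"dy":0.5,"dz":60,"fingers":60},{"ax":0,"ay":0,"az":0,"dx":0.5,"dy":0.5,"dz":76,"fingers":60},{"ax":0,"ay":0,"az":0,"dx":0.5,"dy":0.5,"dz":76,"fingers":60},{"ax":0,"ay":0,"az":0,"dx":0.5,"dy":0.5,"dz":76,"fingers":10},{"ax":0,"ay":0,"az":0,"dx":0.5,"dy":0.5,"dz":76,"fingers":10},{"ax":0,"ay":0,"az":0,"dx":0.5,"dy":0.5,"dz":76,"fingers":10},{"ax":0,"ay":0,"az":0,"dx":0.5,"dy":0.5,"dz":76,"fingers":10}]'
python3 -m inch '[{"ax":0,"ay":0,"az":0,"dx":0,"dy":0,"dz":0,"fingers":10},{"ax":0,"ay":0,"az":0,"dx":0,"dy":0,"dz":0,"fingers":10}]'
```

```text
clock: 5.05
tool_pos: [0.4408, 0.3388, 0.0654]
orientation: [-180.0, 0.0, -117.2]
force: [4.9, -3.3, 3.1]
opening: 0.0255
clock: 5.3
tool_pos: [0.4408, 0.3388, 0.0653]
orientation: [-180.0, 0.0, -117.2]
force: [-0.1, -0.5, 3.5]
opening: 0.0245
```

```bash
python3 -m inch '[{"ax":0,"ay":0,"az":0,"dx":0,"dy":0,"dz":-10,"fingers":10},{"ax":0,"ay":0,"az":0,"dx":0,"dy":0,"dz":-35,"fingers":10},{"ax":0,"ay":0,"az":0,"dx":0,"dy":0,"dz":-70,"fingers":10},{"ax":0,"ay":0,"az":0,"dx":0,"dy":0,"dz":-110,"fingers":10},{"ax":0,"ay":0,"az":0,"dx":0,"dy":0,"dz":-150,"fingers":10},{"ax":0,"ay":0,"az":0,"dx":0,"dy":0,"dz":-165,"fingers":10},{"ax":0,"ay":0,"az":0,"dx":0,"dy":0,"dz":-165,"fingers":10}]'
python3 - <<'E'
from h import *
from plant import *
o=get_obs();print(o["tool_pos"],o["force"],o["opening"]);go(o,.532,-.110,.23,-75);go(o,.532,-.04,.23,-75)
s=snapshot("wrist");cv2.imwrite(f"pics/wrist4.png",s["image"][:,:,::-1])
E
```

```text
clock: 6.18
tool_pos: [0.4403, 0.3387, 0.2298]
orientation: [180.0, 0.0, -117.2]
force: [-1.0, -1.4, -6.9]
opening: 0.0248
[0.44029717 0.33872886 0.22981798] [-0.99501243 -1.43460497 -6.94888644] 0.0247594478297183
-> [0.532, -0.11, 0.23, -75] d [ 357.  -286.9   -0.6] a [  0.    0.  -42.2]
-> [0.532, -0.04, 0.23, -75] d [ 294.7 -254.9   -0.5] a [  0.    0.  -42.2]
```

View pics/wrist4.png

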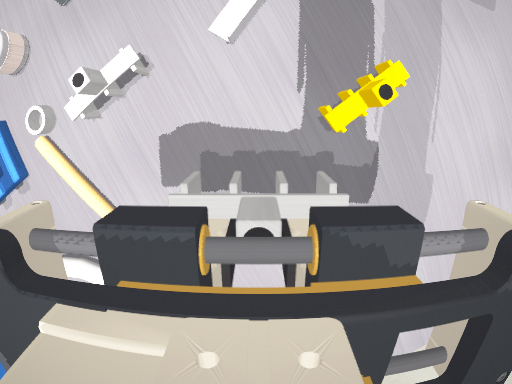

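```bash
python3 -m inch '[{"ax":0,"ay":0,"az":-3,"dx":20,"dy":-16,"dz":0,"fingers":10},{"ax":0,"ay":0,"az":-9,"dx":60,"dy":-47,"dz":0,"fingers":10},{"ax":0,"ay":0,"az":-16,"dx":106,"dy":-82,"dz":0,"fingers":10},{"ax":0,"ay":0,"az":-23,"dx":152,"dy":-118,"dz":0,"fingers":10},{"ax":0,"ay":0,"az":-30,"dx":198,"dy":-154,"dz":0,"fingers":10},{"ax":0,"ay":0,"az":-36,"dx":240,"dy":-187,"dz":0,"fingers":10},{"ax":0,"ay":0,"az":-40,"dx":270,"dy":-210,"dz":0,"fingers":10},{"ax":0,"ay":0,"az":-42.2,"dx":283,"dy":-220,"dz":0,"fingers":10}]'
python3 -m inch '[{"ax":0,"ay":0,"az":0,"dx":0,"dy":0,"dz":0,"fingers":10},{"ax":0,"ay":0,"az":0,"dx":0,"dy":0,"dz":0,"fingers":10}]'
python3 - <<'E'
from h import *
from plant import *
o=get_obs();print(o["opening"]);go(o,.532,-.110,.23,-75);
s=snapshot("wrist");im=s["image"][:,:,::-1].copy();np.save("pics/wrist5.npy",s,allow_pickle=True)
R=[(-.078,.036,.064),(-.078,-.036,.064),(.078,-.036,.064),(.078,.036,.064)]
u=wproj(s,place((.532,-.110,np.radians(15.2)),R));print(u.round(1).tolist())
im=cv2.resize(im,(768,576),interpolation=cv2.INTER_CUBIC)
cv2.polylines(im,[np.int32((u+.5)*1.5).reshape(-1,1,2)],True,(0,0,255),1)
cv2.imwrite("pics/wrist5.png",im)
E
```

```text
clock: 7.22
tool_pos: [0.5054, -0.0159, 0.2275]
orientation: [179.8, 0.0, -75.1]
force: [-0.3, -0.4, -4.6]
opening: 0.0246
clock: 7.48
tool_pos: [0.506, -0.0135, 0.2285]
orientation: [179.9, 0.0, -75.1]
force: [0.2, 0.3, -6.1]
opening: 0.0248
0.024766885736585156
-> [0.532, -0.11, 0.23, -75] d [99.9 -0.3 -1.5] a [ 0.1  0.  -0.1]
[[322.8, 119.3], [322.7, 60.2], [191.4, 61.0], [192.0, 120.1]]
```

View pics/wrist5.png

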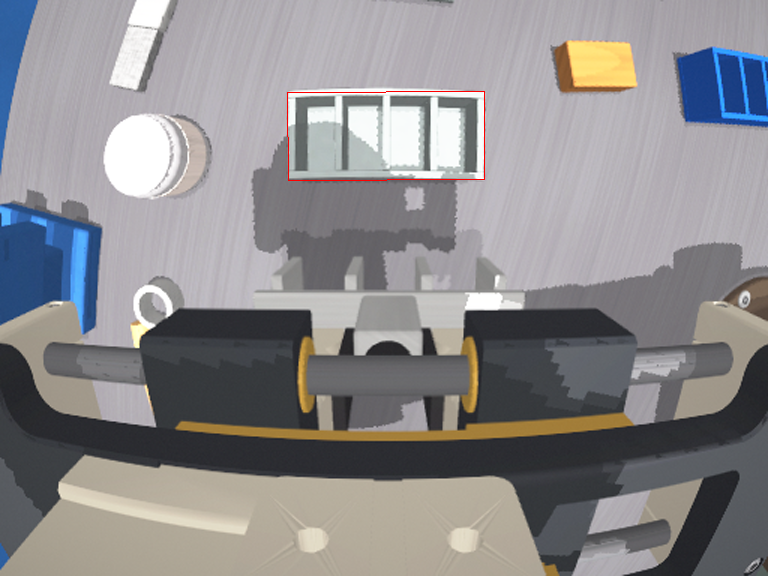

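```bash
python3 -m inch '[{"ax":0,"ay":0,"az":0,"dx":25,"dy":0,"dz":0,"fingers":10},{"ax":0,"ay":0,"az":0,"dx":65,"dy":0,"dz":10,"fingers":10},{"ax":0,"ay":0,"az":0,"dx":100,"dy":0,"dz":30,"fingers":10},{"ax":0,"ay":0,"az":0,"dx":100,"dy":0,"dz":60,"fingers":10},{"ax":0,"ay":0,"az":0,"dx":100,"dy":0,"dz":75,"fingers":10},{"ax":0,"ay":0,"az":0,"dx":100,"dy":0,"dz":75,"fingers":10}]'
python3 - <<'E'
from h import *
from plant import *
o=get_obs();print(o["opening"]);go(o,.532,-.110,.10,-75);
s=snapshot("wrist");im=s["image"][:,:,::-1].copy()
s2=snapshot("scene")["image"][:,:,::-1]
cv2.imwrite("pics/wrist6.png",np.hstack([im[:260],cv2.resize(s2[190:310,190:320],(281,260),interpolation=cv2.INTER_CUBIC)]))
E
```

```text
clock: 8.28
tool_pos: [0.5318, -0.1096, 0.154]
orientation: [179.9, 0.0, -75.0]
force: [-0.4, -0.5, -4.3]
opening: 0.0247
0.024657876140713086
-> [0.532, -0.11, 0.1, -75] d [ 0.4 -0.2 54. ] a [0.1 0.  0. ]
```

View pics/wrist6.png

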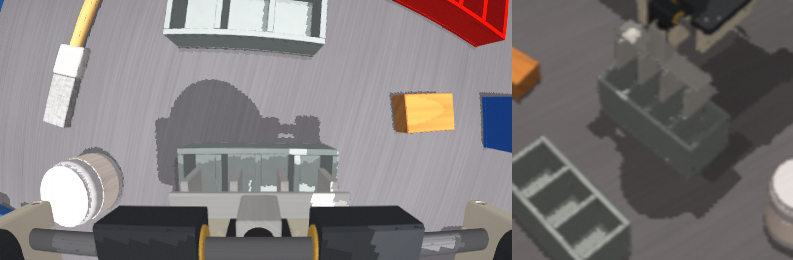

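The fork sits over the four-pocket jig with each tine between partitions, so I'll lower it.

```bash
python3 -m inch '[{"ax":0,"ay":0,"az":0,"dx":0,"dy":0,"dz":12,"fingers":10},{"ax":0,"ay":0,"az":0,"dx":0,"dy":0,"dz":26,"fingers":10},{"ax":0,"ay":0,"az":0,"dx":0,"dy":0,"dz":40,"fingers":10},{"ax":0,"ay":0,"az":0,"dx":0,"dy":0,"dz":54,"fingers":10},{"ax":0,"ay":0,"az":0,"dx":0,"dy":0,"dz":64,"fingers":10},{"ax":0,"ay":0,"az":0,"dx":0,"dy":0,"dz":69,"fingers":10},{"ax":0,"ay":0,"az":0,"dx":0,"dy":0,"dz":69,"fingers":10},{"ax":0,"ay":0,"az":0,"dx":0,"dy":0,"dz":69,"fingers":10}]'
```

```text
clock: 9.38
tool_pos: [0.5329, -0.1103, 0.0864]
orientation: [-180.0, -0.0, -75.0]
force: [0.3, 1.1, -5.1]
opening: 0.0244
```

```bash
python3 -m inch '[{"ax":0,"ay":0,"az":0,"dx":0,"dy":0,"dz":3,"fingers":10},{"ax":0,"ay":0,"az":0,"dx":0,"dy":0,"dz":5.5,"fingers":10},{"ax":0,"ay":0,"az":0,"dx":0,"dy":0,"dz":5.5,"fingers":10},{"ax":0,"ay":0,"az":0,"dx":0,"dy":0,"dz":5.5,"fingers":10}]'
```

```text
clock: 9.88
tool_pos: [0.5326, -0.1103, 0.0805]
orientation: [-180.0, -0.0, -75.0]
force: [-0.3, -0.1, -4.3]
opening: 0.0243
```

```bash
python3 -m inch '[{"ax":0,"ay":0,"az":0,"dx":0,"dy":0,"dz":1.2,"fingers":10},{"ax":0,"ay":0,"az":0,"dx":0,"dy":0,"dz":1.2,"fingers":10},{"ax":0,"ay":0,"az":0,"dx":0,"dy":0,"dz":1.2,"fingers":60},{"ax":0,"ay":0,"az":0,"dx":0,"dy":0,"dz":1.2,"fingers":60},{"ax":0,"ay":0,"az":0,"dx":0,"dy":0,"dz":1.2,"fingers":60},{"ax":0,"ay":0,"az":0,"dx":0,"dy":0,"dz":1.2,"fingers":60}]'
```

```text
clock: 10.62
tool_pos: [0.5327, -0.1102, 0.0793]
orientation: [-180.0, -0.0, -75.0]
force: [-0.3, -0.2, 0.2]
opening: 0.0573
```

```bash
python3 -m inch '[{"ax":0,"ay":0,"az":0,"dx":0,"dy":0,"dz":-20,"fingers":60},{"ax":0,"ay":0,"az":0,"dx":0,"dy":0,"dz":-60,"fingers":60},{"ax":0,"ay":0,"az":0,"dx":0,"dy":0,"dz":-110,"fingers":60},{"ax":0,"ay":0,"az":0,"dx":-50,"dy":0,"dz":-130,"fingers":60},{"ax":0,"ay":0,"az":0,"dx":-100,"dy":0,"dz":-130,"fingers":60},{"ax":0,"ay":0,"az":0,"dx":-120,"dy":0,"dz":-130,"fingers":60},{"ax":0,"ay":0,"az":0,"dx":-120,"dy":0,"dz":-130,"fingers":60}]'
python3 - <<'E'
from h import *
from plant import *
s=snapshot("wrist");im=s["image"][:,:,::-1].copy()
r=np.radians(15.2)
for M,d,c in((BOX,.014,(0,0,255)),(SOC,.014,(0,0,255))):
    P=np.array(M)+[0,0,d];u=wproj(s,place((.532,-.110,r),P))
    cv2.polylines(im,[np.int32(np.round(u)).reshape(-1,1,2)],True,c,1)
s2=snapshot("scene")["image"][:,:,::-1]
cv2.imwrite("pics/w7.png",np.hstack([cv2.resize(im[20:150,170:350],(540,390)),cv2.resize(s2[190:310,190:310],(260,390),interpolation=cv2.INTER_CUBIC)]))
cv2.imwrite("pics/s7.png",s2)
E
```

```text
clock: 11.5
tool_pos: [0.5014, 0.0069, 0.2096]
orientation: [-180.0, 0.0, -74.9]
force: [0.2, -0.2, -1.6]
opening: 0.06
```

View pics/w7.png

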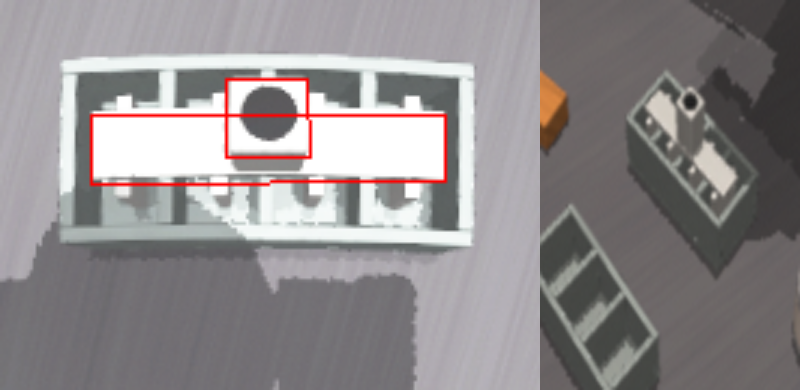

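View pics/s7.png

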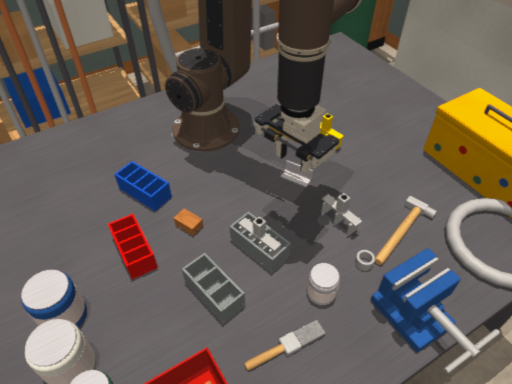

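The head is seated and matches the predicted outline. The three-tined head still shows at (341,212), where it began. I'll hand in now.

```bash
python3 -c "
from plant import *
print(close_job())"
```

```text
the job is handed in; nothing more can be done
None
```

I picked up the four-tined head by its socket and lowered it into the four-pocket jig. I opened the fingers only once it was down on the partitions, then backed the arm away and handed the job in at about 11.6 s. No verdict is reported, so success is judged from my own checks.

- **Seating:** in the last wrist picture, the crossbar and socket match the outline predicted for a fully seated head to within about 2 mm, centred and in line with the jig. The tines show in separate pockets. At release the tool height was 79.3 mm, exactly the calculated seated height, and the force on the tool fell from about -4.3 N (the hanging head) to 0.2 N.
- **Three-tined head:** it still shows at its starting pixel position in the scene picture, about (340, 211), and standing.
- **Disagreements:** the network's point for the four-tined head was about 8 mm from my corner fit. A wrist close-up agreed with the corner fit to about 2 mm, so I used that.
- **Refused move:** my first move call was rejected because it left out some keys. The arm did not move.

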